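Lid a pan and index its carrier under the pass shelf

TASK

Take the loose lid off the wire shelf, lower it gently onto the open pan in the blue carrier so that it sits fully home, and then push the blue carrier steadily along the slide to the station under the shelf until it clicks into the station's index roller and stays there. The roller is clamped somewhere within the red-marked station zone, so stop by feel; let go at the end, and leave the grey carrier and the mug, bowl, spatula and jar where they are.

Things in the scene. Friction and masses are not known exactly. Their poses are not given: they have to be found in the camera images.
- line: Fixed aluminium slide, 660 mm long, with a wire shelf over its middle. Origin on the table under the slide's middle; y along the slide, x across it, away from the robot, z up. White running strips at z = 20 mm; side walls and lips up to z = 30 mm, out to x = +-75 mm. End stops at both ends.
- shelf (a point): Middle of the fixed wire shelf's top, 225 mm above the table, at x = 12 mm, y = 0 of line. It covers x = -78 to +102 mm, y = +-130 mm of line; underside at z = 217 mm; two posts at its rear (x = 81 to 103, y = +-120 mm), open to the robot and at both ends. Too low for an upright gripper to reach the carrier's end below it: lean the tool 30 to 45 degrees, fingers pointing in from the robot's side.
- station (a point): Middle of the station zone, at x = 0, y = 0, z = 20 mm of line; a red mark 66 mm long on the slide's front shows the zone. The index roller is clamped up to 25 mm either way along y from here; its exact place is not told.
- index_roller (a joint): Sprung red roller, 16 mm thick, top 11 mm above the strips. 0 = up (also with no carrier above), 0.007 m = pressed down under the carrier's keel; back to 0 when the notch under the carrier's middle meets it: the click. Push needed: 3 to 5 N to ride up, 1 to 2 N along, about 15 N to leave the notch either way. Within about 6 mm the spring draws the carrier in.
- carrier: Blue carrier with an open steel pan of eggs, to be moved; captive in the slide (2 mm side play), 0.45 to 0.7 kg, slides with 1 to 2 N. Origin: centre of its underside, on the strips; y along the slide. Flat upright end plates at y = +-75 mm, 112 mm wide (x), 12 to 46 mm above the origin; over them the pan, 140 by 108 mm, rim at 73 mm. Starts 220 to 240 mm from the middle, on either side.
- pan_rim (a point): Centre of the open pan's mouth, 73 mm above carrier's origin. The mouth is 100 mm (x) by 132 mm (y) inside, walls 4 mm.
- lid: Loose steel lid, 0.2 kg, at first on the wire shelf, turned up to 30 degrees from the slide. Origin: centre of the underside of its plug, 90 mm (x) by 122 mm (y), 10 mm deep, which drops into the pan's mouth with 5 mm play; above it the plate, 114 by 146 mm, z = 10 to 14 mm. Either way round fits. Home on the pan its origin is 63 mm above carrier's origin.
- lid_handle (a point): Middle of the lid's black bar handle, 40 mm above lid's origin: 72 mm long along the lid's y, 14 mm thick across (x), from 33 to 47 mm above lid's origin, on two posts; 19 mm free below it.
- spare: Grey carrier of the same size with its lid on (handle top 110 mm above its origin), parked 220 to 240 mm from the middle at the other end; leave it. It stays 35 mm or more clear of the blue carrier in the station.
- mug: white enamel mug, 80 mm wide, 85 mm high, in front of the slide on the left; leave it alone. Origin at its underside.
- bowl: blue bowl, 110 mm wide, 45 mm high, in front of the slide on the right; leave it alone. Origin at its underside.
- spatula: spatula lying in front of the slide, along it; leave it alone. Origin at its underside.
- jar: jar with a white cap, 70 mm wide, 110 mm high, behind the shelf; leave it alone. Origin at its underside.
Not all that is in view belongs to the job. What is shaped like the lid but green or orange is not meant.

How it is judged:
By the outcome, as a careful person would: the job done as asked, in the order asked, and still so for the second after the job is handed in, with the robot touching nothing.
It also fails if it takes over 53 s, if anything falls off the work surface, if the arm or the gripper's body presses on something with over 40 N, if the wrist force passes 120 N, or if a joint passes its speed limit or range.

ROBOT

A 7-joint arm with a two-finger parallel gripper is mounted at the origin on the work surface. World frame = base frame: x ahead of the robot, y to its left, z up, the work surface at z = 0. Lengths are in m, angles in rad, forces in N, time in s.
With the tool pointing down it reaches from about 0.4 to 0.875 m from the base axis. Payload 6.5 kg.
Tool frame: the origin (TCP) lies midway between the tips of the shut fingers; the grasp point (between the pads) lies 19 mm behind it (hold_point_z is the z of the grasp point in the tool frame, in m); z points along the fingers, y is the line along which they close (so a half turn about z gives the same grasp; the last joint's range is limited). The gripper opens to 85 mm and grips with 20 to 120 N. Pads are 22 mm wide; open, the fingers measure 114 mm over their backs; the gripper's body (76 mm by 85 mm) begins 54 mm behind the grasp point. The pads swing forward as they close: fully open they stand 13 mm farther back than shut.
Start: joints at [-1.295, 0.536, -0.004, 1.538, 0.003, 1.067, -0.071], TCP at [0.218, 0.612, 0.231] pointing down, gripper open.
Joint ranges: [-2.7, 2.7], [-0.37, 2.16], [-1.27, 1.26], [0.24, 2.4], [-1.31, 4.45], [0.19, 1.91], [-2.76, 2.76]. Speed limits (rad/s): [2.39, 2.39, 3.14, 3.14, 3.14, 3.14, 3.14].

INTERFACE

Orientations are given as a unit quaternion [w, x, y, z].
In Python, from cell import * gives the robot as it stands.
- The arm moves only by the shell command python3 -m handwheel 'ROWS' [FORCE]. ROWS is JSON, a list of rows, each an object with "translation": the shift along the tool's x, y, z in cm, a list of three; "rotation": the turn, a rotation vector about the tool's x, y, z in degrees, a list of three; "grip": the finger opening in cm, from 0 to 8.54. A call has 1 to 20 rows; each row shifts and turns the commanded pose from where the row before left it, along the tool's axes as they then stand; what a row does not reach is not made up. A row lasts 1/12 s, in which the tool goes at most 41.7 mm and 7.16 degrees, less where a joint would pass 70% of its speed; a pose out of reach is approached as far as the arm can. A call is refused whole if a number of a shift passes 4.17 or a number of a turn 7.16, either way. A call with a gripper value outside its range is refused whole. The fingers move at their own pace and stop on an object; FORCE is the grip in N (left out, the last holds). Time passes only in rows, so rows that do not move let the fingers close. It gives the time, the measured TCP pose, the force, the opening and the grip force at its end, in the units of the state.
- get_obs(): the state, without advancing time (a new reading comes with each control period).
- get_image(name): name is "scene" or "top" or "wrist"; returns a dict with "image" (400x640x3 uint8, red, green, blue), "mtx" (3x3 intrinsics, pixels), "k1" (the pictures are not rectified: a ray, as slopes to the right and down, at radius r is drawn at 1 + k1 r^2 times it, then the intrinsics apply), "world_from_camera" (4x4, takes a point from camera to world coordinates); the wrist camera has in their place "mount" (4x4, takes a point from camera to tool coordinates, whose origin is the TCP and whose axes are the flange's). Camera axes: x right, y up, looking along -z (the intrinsics and any distortion apply to the point x, -y, -z); pixel columns grow to the right and rows downward; lengths in m; the calibration is good to about 2 mm. A picture is of the moment at which its call begins: read the wrist's pose just before it. There is no depth.
- finish_job(): hands the job in; it is judged then, once.
The state is a dict: "time_s": time; "joint_positions": joint angles; "dq": joint speeds; "tau": joint torques, N m; "position": TCP position; "eef_rot": TCP orientation; "wrist_force": force on the tool from outside, world axes, zero at the start; "wrist_torque": the same for the moment, N m; "grip_width": opening from 0.0 (shut) to 1.0 (fully open); "grip_force": force on a finger pad.
Only numpy, scipy, OpenCV 4.12 (cv2) and the standard library are available. Lean on these libraries where they do the work, as an engineer would, in place of code of your own. Each camera call takes 0.05 s, during which the arm holds its last target. There are 200 camera calls.

## Working session

There is one attempt and no reset: what is moved stays moved. The work goes in short steps, Python scripts to look and compute and a shell command to move; the robot and the scene stay as the last step left them, time stands still between calls to the robot, and variables do not carry over. Pictures are saved under pics/ and viewed, at most 10 in all, crops included, and the job is handed in when it is done.

```bash
mkdir -p pics; cat > h.py <<'E'
from cell import *
import numpy as np, cv2
from scipy.spatial.transform import Rotation as R
def grab(n):
    o=get_obs(); d=get_image(n)
    if 'mount' in d:
        T=np.eye(4);q=o['eef_rot'];T[:3,:3]=R.from_quat([q[1],q[2],q[3],q[0]]).as_matrix();T[:3,3]=o['position']
        d['world_from_camera']=T@np.array(d['mount'])
    return d
def ray(d,px):
    K=np.array(d['mtx'],float);p=cv2.undistortPoints(np.array(px,float).reshape(-1,1,2),K,np.array([d['k1'],0,0,0.]))[:,0]
    W=np.array(d['world_from_camera']);v=np.c_[p[:,0],-p[:,1],-np.ones(len(p))]@W[:3,:3].T
    return W[:3,3],v
def onz(d,px,z):
    c,v=ray(d,px);return c+v*((z-c[2])/v[:,2])[:,None]
def proj(d,P):
    W=np.array(d['world_from_camera']);p=(np.atleast_2d(P)-W[:3,3])@W[:3,:3]
    s=np.c_[p[:,0],-p[:,1]]/-p[:,2:];s=s*(1+d['k1']*(s**2).sum(1))[:,None];K=np.array(d['mtx']);return np.c_[s[:,0]*K[0,0]+K[0,2],s[:,1]*K[1,1]+K[1,2]]
def save(d,n,crop=None,f=1):
    im=d['image'][:,:,::-1]
    if crop: x0,y0,x1,y1=crop;im=im[y0:y1,x0:x1]
    cv2.imwrite('pics/'+n,cv2.resize(im,None,fx=f,fy=f,interpolation=cv2.INTER_CUBIC))
E
python3 - <<'E'
from h import *
import pickle
for n in('top','scene'):
    d=grab(n);save(d,n+'1.png');pickle.dump(d,open(n+'.pkl','wb'));print(n,d['mtx'],d['k1'],np.round(d['world_from_camera'],3))
print(get_obs())
E
```

```text
top [[457.68404143   0.         317.37616992]
 [  0.         457.68404143 203.0380652 ]
 [  0.           0.           1.        ]] -0.06807262753561269 [[ 0.013  0.999 -0.046  0.411]
 [-1.     0.014  0.013  0.011]
 [ 0.014  0.045  0.999  1.58 ]
 [ 0.     0.     0.     1.   ]]
scene [[496.42655199   0.         321.5931058 ]
 [  0.         496.42655199 198.3585781 ]
 [  0.           0.           1.        ]] -0.08201010638381852 [[ 0.49  -0.671  0.557  1.29 ]
 [ 0.872  0.389 -0.299 -0.442]
 [-0.016  0.632  0.775  1.308]
 [ 0.     0.     0.     1.   ]]
{'time_s': 0.1, 'joint_positions': array([-1.2951907 ,  0.53714016, -0.00444696,  1.53877417,  0.00259722,
        1.06731873, -0.07119654]), 'dq': array([-9.53610105e-06, -2.56002917e-03, -9.68796526e-04, -2.07425736e-03,
        2.47545598e-04, -1.10170962e-03, -9.69525880e-04]), 'tau': array([ 3.19682840e-03, -5.84563565e+01,  1.05231117e+00, -2.59771818e+01,
        1.27461410e-02,  4.62018841e-03,  1.60422491e-06]), 'position': array([0.21768606, 0.61184626, 0.23046845]), 'eef_rot': array([-8.25862043e-05,  1.70032114e-01,  9.85438183e-01, -8.13130846e-04]), 'wrist_force': array([-0.31100778,  0.12465054,  0.20002046]), 'wrist_torque': array([-0.00543762, -0.00629814, -0.00704004]), 'grip_force': 0.0, 'grip_width': 1.0014111043100482}
```

View pics/top1.png

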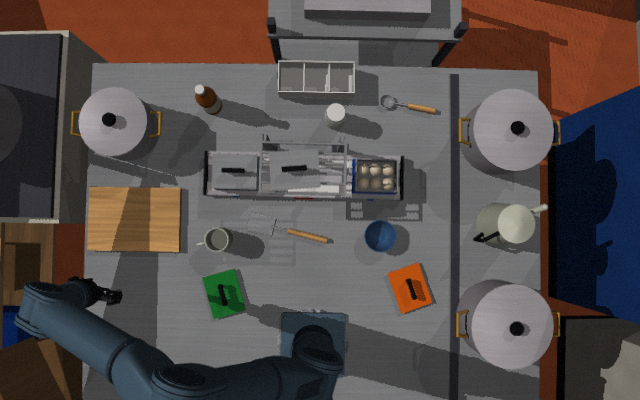

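View pics/scene1.png

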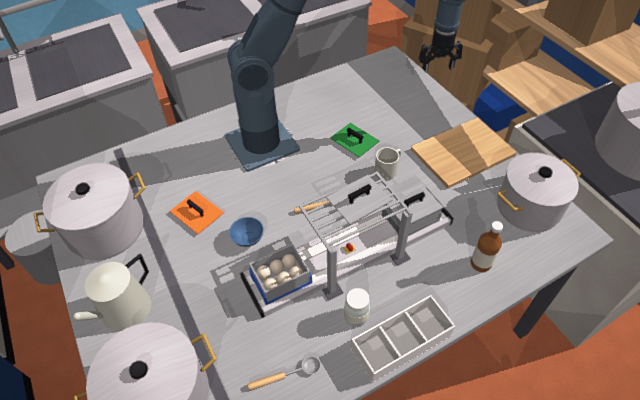

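Top view: the steel lid on the wire shelf has its handle at (294,168). The grey spare's handle is at (233,170), the green lid is at (223,293) and the orange one at (409,288). The steel one on the shelf fits the description. The blue carrier with eggs is at (376,177), the mug at (217,239), the bowl at (380,235), the spatula at (300,232) and the jar at (336,115). The scene view shows a red spot, probably the roller, at (350,248). I'll confirm with a crop.

```bash
python3 - <<'E'
from h import *
import pickle
a=pickle.load(open('top.pkl','rb'));b=pickle.load(open('scene.pkl','rb'))
A=cv2.resize(a['image'][130:210,200:410,::-1],(798,304),interpolation=cv2.INTER_CUBIC)
B=cv2.resize(b['image'][170:315,235:460,::-1],(450,290),interpolation=cv2.INTER_CUBIC)
C=np.zeros((596,798,3),np.uint8);C[:304]=A;C[306:596,:450]=B;cv2.imwrite('pics/crop1.png',C)
E
```

```text
(no output)
```

View pics/crop1.png

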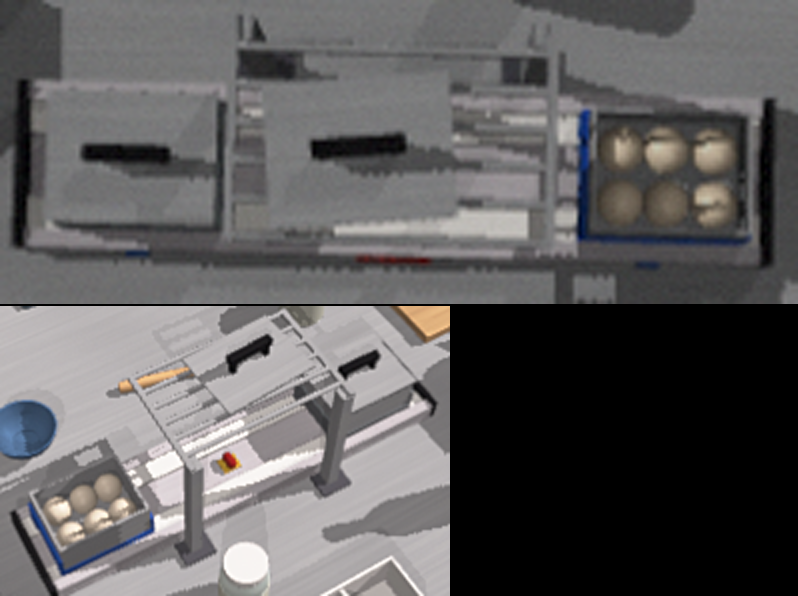

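```bash
python3 - <<'E'
from h import *
import pickle
a=pickle.load(open('top.pkl','rb'));b=pickle.load(open('scene.pkl','rb'))
def comps(d,f,box,mn=15):
    im=d['image'].astype(int);m=f(im[...,0],im[...,1],im[...,2]).astype(np.uint8)
    k=np.zeros_like(m);x0,y0,x1,y1=box;k[y0:y1,x0:x1]=m[y0:y1,x0:x1]
    cs,_=cv2.findContours(k,cv2.RETR_EXTERNAL,cv2.CHAIN_APPROX_NONE)
    return [(c,cv2.minAreaRect(c)) for c in cs if len(c)>=mn]
blk=lambda r,g,bl:(r<42)&(g<42)&(bl<42)
red=lambda r,g,bl:(r>90)&(r>2*g)&(r>2*bl)
blue=lambda r,g,bl:(bl>80)&(bl>1.8*r)
for c,rc in comps(a,blk,(200,130,410,205)):
    P=cv2.boxPoints(rc);print('blk',np.round(rc[0],1),np.round(rc[1],1),round(rc[2],1));
    for z in(.272,.13,.03): print('  z',z,np.round(onz(a,[rc[0]]+list(P),z)[:,:2],3).tolist())
for c,rc in comps(a,red,(200,130,410,210),4): print('red',rc,np.round(onz(a,cv2.boxPoints(rc),.02)[:,:2],3).tolist())
for c,rc in comps(a,blue,(200,130,410,205),5): print('blue',rc,np.round(onz(a,cv2.boxPoints(rc),.066)[:,:2],3).tolist())
for c,rc in comps(b,red,(320,230,380,265),4): print('sc red',rc,np.round(onz(b,[rc[0]],.028),3))
for c,rc in comps(b,blk,(330,170,440,215),10): print('sc blk',rc,np.round(onz(b,[rc[0]],.268),3),np.round(onz(b,cv2.boxPoints(rc),.268)[:,:2],3).tolist())
# eggs, rim: dark-grey pan outline
e=comps(a,lambda r,g,bl:(r>g)&(g>bl+12)&(r>80),(345,150,410,205),8)
al=np.vstack([c for c,_ in e]).reshape(-1,2);print('eggs',al.min(0),al.max(0),np.round(onz(a,[(al.min(0)+al.max(0))/2],.07),3))
E
```

```text
blk [233.  170.1] [22.2  3.9] 4.8
  z 0.272 [[0.562, 0.238], [0.558, 0.27], [0.57, 0.269], [0.565, 0.206], [0.554, 0.206]]
  z 0.13 [[0.578, 0.262], [0.574, 0.298], [0.587, 0.297], [0.582, 0.227], [0.569, 0.227]]
  z 0.03 [[0.59, 0.28], [0.586, 0.318], [0.599, 0.317], [0.594, 0.241], [0.58, 0.242]]
blk [294.  168.3] [ 4.5 24.1] 86.8
  z 0.272 [[0.569, 0.063], [0.574, 0.098], [0.578, 0.029], [0.565, 0.028], [0.56, 0.097]]
  z 0.13 [[0.587, 0.068], [0.591, 0.107], [0.597, 0.031], [0.582, 0.03], [0.577, 0.106]]
  z 0.03 [[0.599, 0.072], [0.604, 0.114], [0.609, 0.032], [0.594, 0.031], [0.588, 0.113]]
blk [394.  167.5] [13.  2.] 90.0
  z 0.272 [[0.576, -0.225], [0.595, -0.222], [0.595, -0.228], [0.557, -0.228], [0.557, -0.222]]
  z 0.13 [[0.594, -0.251], [0.615, -0.248], [0.615, -0.254], [0.573, -0.254], [0.573, -0.248]]
  z 0.03 [[0.607, -0.269], [0.629, -0.266], [0.629, -0.272], [0.584, -0.273], [0.584, -0.266]]
blk [401.5 177.5] [ 3. 43.] 0.0
  z 0.272 [[0.548, -0.247], [0.485, -0.243], [0.61, -0.243], [0.61, -0.251], [0.486, -0.252]]
  z 0.13 [[0.562, -0.275], [0.493, -0.271], [0.631,
[... 781 characters left out ...]
0.122], [0.598, -0.129], [0.575, -0.129], [0.575, -0.122]]
blue ((353.0, 162.5), (7.0, 2.0), 90.0) [[0.628, -0.122], [0.628, -0.128], [0.605, -0.129], [0.605, -0.122]]
sc red ((349.5, 246.5), (7.071067810058594, 4.242640495300293), 45.0) [[0.58  0.032 0.028]]
sc blk ((414.44830322265625, 199.1206512451172), (6.4993367195129395, 19.683704376220703), 68.19859313964844) [[0.671 0.174 0.268]] [[0.658, 0.149], [0.662, 0.207], [0.683, 0.2], [0.679, 0.142]]
sc blk ((359.54595947265625, 193.19285583496094), (7.953126907348633, 25.27569007873535), 60.64224624633789) [[0.579 0.057 0.268]] [[0.569, 0.022], [0.562, 0.097], [0.588, 0.093], [0.595, 0.018]]
eggs [359 164] [392 188] [[ 0.572 -0.2    0.07 ]]
```

Checks agree: the line's middle is at about (0.577, 0.039), turned about −0.6°. The lid handle is at (0.570, 0.062) in both views, turned about +4°. The pan is at about (0.573, −0.200) and the roller near y≈0.032. I'll raise and turn the tool first.

```bash
cat >> h.py <<'E'
def rot(o): q=o['eef_rot'];return R.from_quat([q[1],q[2],q[3],q[0]])
def frame(psi,lean=0):
    # tool y at angle psi (deg) from world x; z down, then lean about tool y
    return R.from_euler('z',psi,degrees=True)*R.from_matrix(np.array([[0,1,0],[1,0,0],[0,0,-1.]]))*R.from_euler('y',lean,degrees=True)
def to(p,Rt):
    o=get_obs();r=rot(o)
    print('t',round(o['time_s'],2),'pos',np.round(o['position'],4),'d_tool_cm',np.round(r.inv().apply(np.array(p)-o['position'])*100,2),'rot',np.round((r.inv()*Rt).as_rotvec(degrees=True),2),'F',np.round(o['wrist_force'],1),'w',round(o['grip_width'],3))
E
python3 -m handwheel '[{"translation":[0,0,-1.7],"rotation":[0,0,6.7],"grip":6},{"translation":[0,0,-1.7],"rotation":[0,0,6.7],"grip":6},{"translation":[0,0,-1.7],"rotation":[0,0,6.7],"grip":6},{"translation":[0,0,-1.7],"rotation":[0,0,6.7],"grip":6},{"translation":[0,0,-1.7],"rotation":[0,0,6.7],"grip":6},{"translation":[0,0,-1.7],"rotation":[0,0,6.7],"grip":6},{"translation":[0,0,-1.7],"rotation":[0,0,6.7],"grip":6},{"translation":[0,0,-1.7],"rotation":[0,0,6.7],"grip":6},{"translation":[0,0,-1.7],"rotation":[0,0,6.7],"grip":6},{"translation":[0,0,-1.7],"rotation":[0,0,6.7],"grip":6}]' 40
python3 -c "
from h import *
to([.52,.062,.40],frame(3.5))"
```

```text
time_s: 0.93
position: [0.2177, 0.6121, 0.4016]
eef_rot: [0.0, 0.688, 0.726, -0.0]
wrist_force: [1.0, -1.2, -0.0]
grip_width: 0.703
grip_force: 0.0
t 0.93 pos [0.2177 0.6121 0.4016] d_tool_cm [-56.56  27.22   0.21] rot [-0.02  0.05 -0.41] F [ 1.  -1.2 -0. ] w 0.703
```

```bash
python3 -m handwheel '[{"translation":[-3.5,1.7,0],"rotation":[0,0,0],"grip":6},{"translation":[-3.5,1.7,0],"rotation":[0,0,0],"grip":6},{"translation":[-3.5,1.7,0],"rotation":[0,0,0],"grip":6},{"translation":[-3.5,1.7,0],"rotation":[0,0,0],"grip":6},{"translation":[-3.5,1.7,0],"rotation":[0,0,0],"grip":6},{"translation":[-3.5,1.7,0],"rotation":[0,0,0],"grip":6},{"translation":[-3.5,1.7,0],"rotation":[0,0,0],"grip":6},{"translation":[-3.5,1.7,0],"rotation":[0,0,0],"grip":6},{"translation":[-3.5,1.7,0],"rotation":[0,0,0],"grip":6},{"translation":[-3.5,1.7,0],"rotation":[0,0,0],"grip":6},{"translation":[-3.5,1.7,0],"rotation":[0,0,0],"grip":6},{"translation":[-3.5,1.7,0],"rotation":[0,0,0],"grip":6},{"translation":[-3.5,1.7,0],"rotation":[0,0,0],"grip":6},{"translation":[-3.5,1.7,0],"rotation":[0,0,0],"grip":6},{"translation":[-3.5,1.7,0],"rotation":[0,0,0],"grip":6},{"translation":[-0.5,0,0],"rotation":[0,0,0],"grip":6}]'
python3 - <<'E'
from h import *
import pickle
to([.570,.062,.40],frame(3.5))
d=grab('wrist');save(d,'w1.png');pickle.dump(d,open('w1.pkl','wb'));print(np.round(d['mount'],3), proj(d,[[.57,.062,.272],[.573,-.2,.093]]).round())
E
```

```text
time_s: 2.27
position: [0.5063, 0.091, 0.4015]
eef_rot: [0.002, 0.689, 0.725, -0.001]
wrist_force: [0.2, -1.0, -0.2]
grip_width: 0.705
grip_force: 0.0
t 2.27 pos [0.5063 0.091  0.4015] d_tool_cm [-3.21  6.22  0.17] rot [ 0.09  0.19 -0.64] F [ 0.2 -1.  -0.2] w 0.705
[[-0.     0.953  0.303  0.078]
 [ 1.     0.     0.    -0.001]
 [ 0.     0.303 -0.953 -0.142]
 [ 0.     0.     0.     1.   ]] [[381. 224.]
 [349. 312.]]
```

View pics/w1.png

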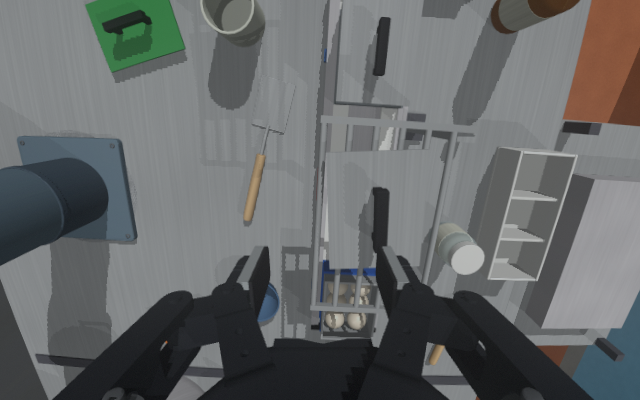

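The wrist view shows the steel lid on the shelf with its handle at (381,220), which is where I predicted it at (381,224). The spare's lid is at (381,47) and the eggs are at (348,310). I'll refine the handle position from this view.

```bash
python3 - <<'E'
from h import *
import pickle
d=pickle.load(open('w1.pkl','rb'));im=d['image'];m=(im.max(2)<45).astype(np.uint8);m[:175]=0;m[252:]=0;m[:,:365]=0;m[:,400:]=0
c=max(cv2.findContours(m,0,1)[0],key=len);rc=cv2.minAreaRect(c);print(rc)
p=cv2.boxPoints(rc);print(onz(d,[rc[0]],.272).round(4),onz(d,p,.272).round(4)[:,:2].tolist())
lid=(im.max(2)>0)
E
```

```text
((379.25445556640625, 219.5500946044922), (13.907676696777344, 63.07331848144531), 1.2730300426483154)
[[0.567 0.067 0.272]] [[0.5628, 0.0298], [0.5568, 0.1011], [0.571, 0.1015], [0.5782, 0.0301]]
```

```bash
python3 -m handwheel '[{"translation":[-1.2,2.8,0],"rotation":[0,0,-1.7],"grip":6},{"translation":[-1.2,2.8,0],"rotation":[0,0,0],"grip":6},{"translation":[-0.4,0.4,3],"rotation":[0,0,0],"grip":6},{"translation":[0,0,3.5],"rotation":[0,0,0],"grip":5},{"translation":[0,0,3],"rotation":[0,0,0],"grip":5},{"translation":[0,0,0],"rotation":[0,0,0],"grip":5},{"translation":[0,0,0],"rotation":[0,0,0],"grip":5}]'
python3 -c "
from h import *
to([.568,.065,.248],frame(4.5))"
```

```text
time_s: 2.9
position: [0.5648, 0.0764, 0.3055]
eef_rot: [-0.001, 0.674, 0.738, -0.001]
wrist_force: [0.1, -0.2, 0.7]
grip_width: 0.589
grip_force: 0.0
t 2.9 pos [0.5648 0.0764 0.3055] d_tool_cm [-1.16  0.24  5.75] rot [-0.2   0.01  0.7 ] F [ 0.1 -0.2  0.7] w 0.589
```

```bash
python3 -m handwheel '[{"translation":[-1.15,0.25,0],"rotation":[0,0,0.7],"grip":5},{"translation":[0,0,2],"rotation":[0,0,0],"grip":5},{"translation":[0,0,2],"rotation":[0,0,0],"grip":5},{"translation":[0,0,1.7],"rotation":[0,0,0],"grip":5},{"translation":[0,0,0],"rotation":[0,0,0],"grip":5},{"translation":[0,0,0],"rotation":[0,0,0],"grip":0},{"translation":[0,0,0],"rotation":[0,0,0],"grip":0},{"translation":[0,0,0],"rotation":[0,0,0],"grip":0},{"translation":[0,0,0],"rotation":[0,0,0],"grip":0},{"translation":[0,0,0],"rotation":[0,0,0],"grip":0},{"translation":[0,0,0],"rotation":[0,0,0],"grip":0},{"translation":[0,0,0],"rotation":[0,0,0],"grip":0}]' 60
python3 -c "
from h import *
to([.568,.065,.248],frame(4.5))"
```

```text
time_s: 3.9
position: [0.571, 0.0639, 0.2515]
eef_rot: [0.001, 0.679, 0.734, 0.002]
wrist_force: [-1.0, 0.3, 6.9]
grip_width: 0.151
grip_force: 59.6
t 3.9 pos [0.571  0.0639 0.2515] d_tool_cm [ 0.13 -0.29  0.35] rot [ 0.21 -0.03 -0.08] F [-1.   0.3  6.9] w 0.151
```

```bash
python3 -m handwheel '[{"translation":[0,0,-0.5],"rotation":[0,0,0],"grip":0},{"translation":[0,0,-1.5],"rotation":[0,0,0],"grip":0},{"translation":[0,0,-2],"rotation":[0,0,0],"grip":0},{"translation":[0,0,-2.5],"rotation":[0,0,0],"grip":0},{"translation":[0,0,-2],"rotation":[0,0,0],"grip":0},{"translation":[0,0,0],"rotation":[0,0,0],"grip":0}]'
python3 - <<'E'
from h import *
import pickle
a=pickle.load(open('top.pkl','rb'));b=pickle.load(open('scene.pkl','rb'))
A=cv2.resize(a['image'][150:205,340:410,::-1],None,fx=8,fy=8,interpolation=cv2.INTER_CUBIC)
B=cv2.resize(b['image'][235:315,235:335,::-1],None,fx=5.6,fy=5.6,interpolation=cv2.INTER_CUBIC)[:448]
C=np.zeros((600,800,3),np.uint8)
A=cv2.resize(A,None,fx=.7,fy=.7);B=cv2.resize(B,None,fx=5/7,fy=5/7);print(A.shape,B.shape)
C[:A.shape[0],:A.shape[1]]=A;C[:B.shape[0],A.shape[1]:A.shape[1]+B.shape[1]]=B;cv2.imwrite('pics/pan.png',C[:330])
E
```

```text
time_s: 4.4
position: [0.5716, 0.0637, 0.3388]
eef_rot: [0.002, 0.679, 0.734, 0.003]
wrist_force: [1.3, -1.4, -2.1]
grip_width: 0.146
grip_force: 58.8
(308, 392, 3) (320, 400, 3)
```

View pics/pan.png

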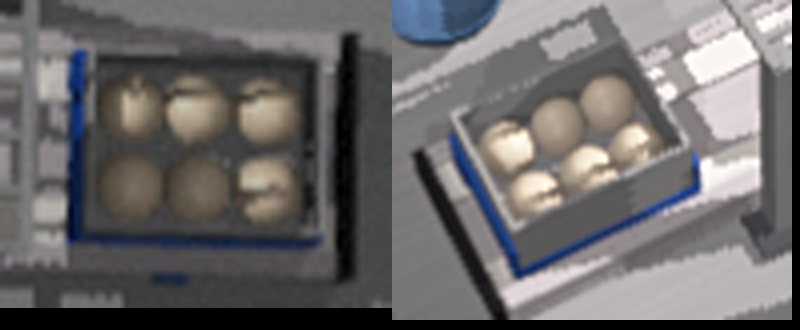

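The pan crops show the outer rim in the top view at x 355.2 to 397.5, y 159.3 to 192.5. In the scene view its corners are near (250,262.5), (289.5,236), (310.8,273.8) and (265.8,293).

```bash
python3 - <<'E'
from h import *
import pickle
a=pickle.load(open('top.pkl','rb'));b=pickle.load(open('scene.pkl','rb'))
p=onz(a,[[355.2,159.3],[397.5,159.3],[397.5,192.5],[355.2,192.5]],.093);print(p.round(4)[:,:2].tolist(),p.mean(0))
p=onz(b,[[250,262.5],[289.5,236],[310.8,273.8],[265.8,293]],.093);print(p.round(4)[:,:2].tolist(),p.mean(0), [np.linalg.norm(p[i]-p[i-1]).round(3) for i in range(4)])
to([.573,-.2,.34],frame(-.6))
d=grab('wrist');save(d,'w2.png');pickle.dump(d,open('w2.pkl','wb'))
E
```

```text
[[0.6237, -0.1299], [0.626, -0.2691], [0.5168, -0.2696], [0.5148, -0.1309]] [ 0.57031778 -0.1998632   0.093     ]
[[0.5209, -0.2681], [0.4951, -0.1273], [0.6406, -0.1343], [0.6325, -0.2708]] [ 0.57226111 -0.20012355  0.093     ] [np.float64(0.112), np.float64(0.143), np.float64(0.146), np.float64(0.137)]
t 4.4 pos [0.5716 0.0637 0.3388] d_tool_cm [-26.31  -1.89  -0.16] rot [ 0.4  -0.08  5.  ] F [ 1.3 -1.4 -2.1] w 0.146
```

View pics/w2.png

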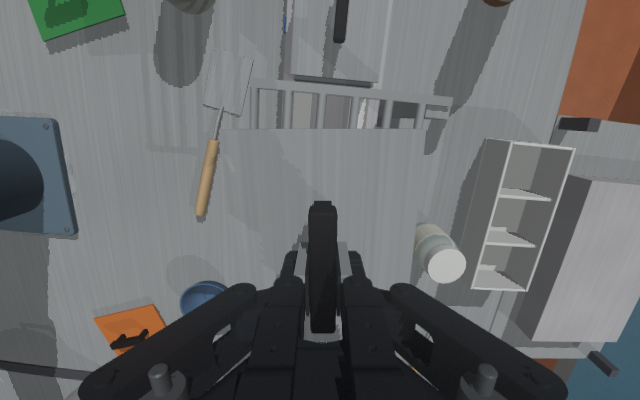

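The lid is held: its handle runs (322,203) to (322,330) and the plate's far edge runs (213,128) to (423,128). I'll work out its offset and turn in the tool frame.

```bash
python3 - <<'E'
from h import *
import pickle
d=pickle.load(open('w2.pkl','rb'));im=d['image'].astype(int)
# subpixel-ish edge: row profile over plate
g=im.mean(2)
for r in (140,160,180):
    e=np.abs(np.diff(g[r]));print(r,[(i,int(e[i])) for i in range(190,440) if e[i]>12])
for c in (290,380): 
    e=np.abs(np.diff(g[:,c]));print('c',c,[(i,int(e[i])) for i in range(95,150) if e[i]>12])
d['world_from_camera']=np.array(d['mount'])
print((onz(d,[[213,128],[423,128]],.0125)*1000).round(1),(onz(d,[[322,203],[322,330]],-.0205)*1000).round(1))
print((onz(d,[[207,160],[426,160]],.0125)*1000).round(1))
E
```

```text
140 [(207, 14), (208, 12), (424, 31), (438, 28)]
160 [(203, 17), (204, 13), (215, 16), (216, 18), (217, 24)]
180 [(199, 13), (200, 15), (210, 13), (212, 27), (213, 27)]
c 290 [(128, 27)]
c 380 [(98, 26), (99, 25), (126, 26), (128, 30)]
[[ 72.1 -60.6  12.5]
 [ 72.   54.3  12.5]] [[ 39.5  -0.9 -20.5]
 [-33.6  -0.9 -20.5]]
[[ 54.6 -66.   12.5]
 [ 54.5  57.8  12.5]]
```

```bash
python3 -m handwheel '[{"translation":[-2,0,0],"rotation":[0.4,0,5],"grip":0},{"translation":[-3.3,0,0],"rotation":[0,0,0],"grip":0},{"translation":[-3.5,0,0],"rotation":[0,0,0],"grip":0},{"translation":[-3.5,0,0],"rotation":[0,0,0],"grip":0},{"translation":[-3.5,0,0],"rotation":[0,0,0],"grip":0},{"translation":[-3.5,0,0],"rotation":[0,0,0],"grip":0},{"translation":[-3.5,0,0],"rotation":[0,0,0],"grip":0},{"translation":[-2.5,0.2,0],"rotation":[0,0,0],"grip":0},{"translation":[-1,0,0],"rotation":[0,0,0],"grip":0},{"translation":[0,0,0],"rotation":[0,0,0],"grip":0}]'
python3 - <<'E'
from h import *
to([.5735,-.201,.14],frame(-.6))
E
```

```text
time_s: 5.28
position: [0.5691, -0.2021, 0.3332]
eef_rot: [-0.003, 0.712, 0.702, -0.004]
wrist_force: [-0.4, -0.4, -1.6]
grip_width: 0.149
grip_force: 58.7
t 5.28 pos [ 0.5691 -0.2021  0.3332] d_tool_cm [ 0.14  0.62 19.31] rot [-0.53  0.08 -0.27] F [-0.4 -0.4 -1.6] w 0.149
```

```bash
python3 -m handwheel '[{"translation":[0.1,0.5,2],"rotation":[-0.4,0,0],"grip":0},{"translation":[0,0,3],"rotation":[0,0,0],"grip":0},{"translation":[0,0,3],"rotation":[0,0,0],"grip":0},{"translation":[0,0,3],"rotation":[0,0,0],"grip":0},{"translation":[0,0,3],"rotation":[0,0,0],"grip":0},{"translation":[0,0,2],"rotation":[0,0,0],"grip":0},{"translation":[0,0,1.3],"rotation":[0,0,0],"grip":0},{"translation":[0,0,0],"rotation":[0,0,0],"grip":0},{"translation":[0,0,0],"rotation":[0,0,0],"grip":0},{"translation":[0,0,0],"rotation":[0,0,0],"grip":0}]'
python3 - <<'E'
from h import *
to([.5735,-.201,.14],frame(-.6))
import pickle
d=grab('scene');pickle.dump(d,open('s3.pkl','wb'));save(d,'s3.png',(220,200,370,310),5)
E
```

```text
time_s: 6.12
position: [0.5765, -0.1979, 0.1627]
eef_rot: [0.001, 0.71, 0.704, 0.001]
wrist_force: [-0.4, 0.5, -0.6]
grip_width: 0.152
grip_force: 58.7
t 6.12 pos [ 0.5765 -0.1979  0.1627] d_tool_cm [-0.31 -0.3   2.27] rot [0.12 0.04 0.06] F [-0.4  0.5 -0.6] w 0.152
```

View pics/s3.png

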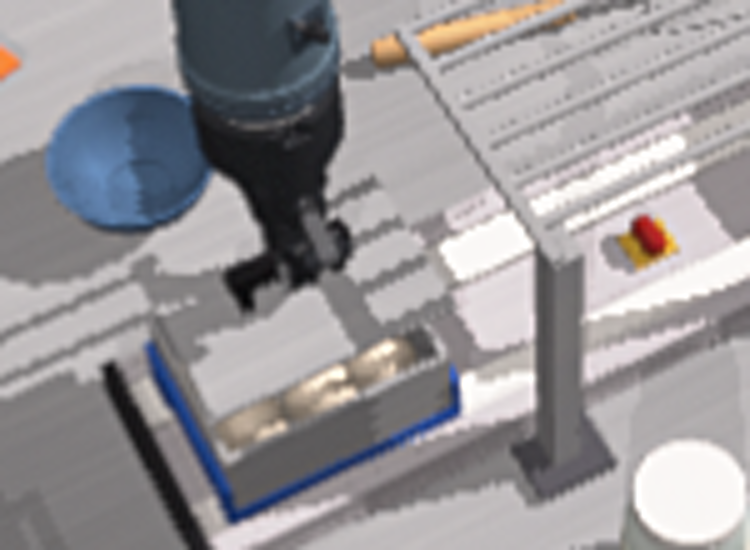

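The scene view shows the lid level above the pan, between the eggs' rim and the shelf, with the roller visible at (650,235) of the crop. Next I'll centre the lid and lower it slowly.

```bash
python3 -m handwheel '[{"translation":[-0.3,-0.3,1],"rotation":[0.1,0,0],"grip":0},{"translation":[0,0,1],"rotation":[0,0,0],"grip":0},{"translation":[0,0,1],"rotation":[0,0,0],"grip":0},{"translation":[0,0,0.6],"rotation":[0,0,0],"grip":0},{"translation":[0,0,0],"rotation":[0,0,0],"grip":0},{"translation":[0,0,0],"rotation":[0,0,0],"grip":0},{"translation":[0,0,0],"rotation":[0,0,0],"grip":0}]'
python3 - <<'E'
from h import *
to([.5735,-.201,.11],frame(-.6))
E
```

```text
time_s: 6.75
position: [0.5726, -0.2013, 0.1255]
eef_rot: [-0.0, 0.711, 0.703, -0.001]
wrist_force: [0.3, -0.5, -1.4]
grip_width: 0.148
grip_force: 58.7
t 6.75 pos [ 0.5726 -0.2013  0.1255] d_tool_cm [0.03 0.1  1.55] rot [-0.08  0.03  0.01] F [ 0.3 -0.5 -1.4] w 0.148
```

```bash
python3 -m handwheel '[{"translation":[0,0.1,0.2],"rotation":[0,0,0],"grip":0},{"translation":[0,0,0.2],"rotation":[0,0,0],"grip":0},{"translation":[0,0,0.2],"rotation":[0,0,0],"grip":0},{"translation":[0,0,0.2],"rotation":[0,0,0],"grip":0},{"translation":[0,0,0.2],"rotation":[0,0,0],"grip":0},{"translation":[0,0,0],"rotation":[0,0,0],"grip":0},{"translation":[0,0,0],"rotation":[0,0,0],"grip":0}]'
python3 - <<'E'
from h import *
to([.5735,-.201,.11],frame(-.6))
E
```

```text
time_s: 7.33
position: [0.5732, -0.2011, 0.1152]
eef_rot: [-0.001, 0.711, 0.704, -0.001]
wrist_force: [0.2, 0.1, -1.7]
grip_width: 0.148
grip_force: 58.7
t 7.33 pos [ 0.5732 -0.2011  0.1152] d_tool_cm [0.01 0.03 0.52] rot [-0.12  0.02  0.02] F [ 0.2  0.1 -1.7] w 0.148
```

```bash
python3 -m handwheel '[{"translation":[0,0,0.15],"rotation":[0,0,0],"grip":0},{"translation":[0,0,0.15],"rotation":[0,0,0],"grip":0},{"translation":[0,0,0.15],"rotation":[0,0,0],"grip":0},{"translation":[0,0,0.1],"rotation":[0,0,0],"grip":0},{"translation":[0,0,0],"rotation":[0,0,0],"grip":0},{"translation":[0,0,0],"rotation":[0,0,0],"grip":0}]'
python3 - <<'E'
from h import *
to([.5735,-.201,.11],frame(-.6))
E
```

```text
time_s: 7.83
position: [0.5733, -0.2011, 0.1098]
eef_rot: [-0.001, 0.711, 0.704, -0.001]
wrist_force: [-0.7, -0.0, -2.1]
grip_width: 0.148
grip_force: 58.8
t 7.83 pos [ 0.5733 -0.2011  0.1098] d_tool_cm [ 0.01  0.02 -0.02] rot [-0.1   0.02  0.02] F [-0.7 -0.  -2.1] w 0.148
```

```bash
python3 -m handwheel '[{"translation":[0,0,0.1],"rotation":[0,0,0],"grip":0},{"translation":[0,0,0.1],"rotation":[0,0,0],"grip":0},{"translation":[0,0,0],"rotation":[0,0,0],"grip":0},{"translation":[0,0,0],"rotation":[0,0,0],"grip":0}]'
python3 - <<'E'
from h import *
to([.5735,-.201,.108],frame(-.6))
E
```

```text
time_s: 8.17
position: [0.5734, -0.2012, 0.1095]
eef_rot: [-0.001, 0.711, 0.703, -0.0]
wrist_force: [-5.6, 2.9, 15.6]
grip_width: 0.15
grip_force: 61.0
t 8.17 pos [ 0.5734 -0.2012  0.1095] d_tool_cm [0.02 0.01 0.15] rot [-0.07 -0.04  0.01] F [-5.6  2.9 15.6] w 0.15
```

Contact came at TCP z = 0.1095, exactly the predicted home height. I'll relax, release and rise.

```bash
python3 -m handwheel '[{"translation":[0,0,-0.15],"rotation":[0,0,0],"grip":0},{"translation":[0,0,0],"rotation":[0,0,0],"grip":4},{"translation":[0,0,0],"rotation":[0,0,0],"grip":4},{"translation":[0,0,0],"rotation":[0,0,0],"grip":4},{"translation":[0,0,0],"rotation":[0,0,0],"grip":4},{"translation":[0,0,-1],"rotation":[0,0,0],"grip":4},{"translation":[0,0,-3],"rotation":[0,0,0],"grip":4},{"translation":[0,0,-4],"rotation":[0,0,0],"grip":4},{"translation":[0,0,-4],"rotation":[0,0,0],"grip":4},{"translation":[0,0,-4],"rotation":[0,0,0],"grip":4},{"translation":[0,0,0],"rotation":[0,0,0],"grip":0}]'
python3 - <<'E'
from h import *
import pickle
to([.5735,-.201,.25],frame(-.6))
d=grab('wrist');e=grab('scene');pickle.dump((d,e),open('p4.pkl','wb'))
A=cv2.resize(d['image'][:,:,::-1],(400,250));B=cv2.resize(e['image'][200:310,220:370,::-1],(400,293))
C=np.zeros((293,800,3),np.uint8);C[:250,:400]=A;C[:,400:]=B;cv2.imwrite('pics/p4.png',C)
E
```

```text
time_s: 9.08
position: [0.5773, -0.2037, 0.2782]
eef_rot: [0.005, 0.711, 0.703, 0.003]
wrist_force: [0.8, -1.2, 0.7]
grip_width: 0.342
grip_force: 0.0
t 9.08 pos [ 0.5773 -0.2037  0.2782] d_tool_cm [ 0.28 -0.42  2.82] rot [ 0.64  0.22 -0.03] F [ 0.8 -1.2  0.7] w 0.342
```

View pics/p4.png

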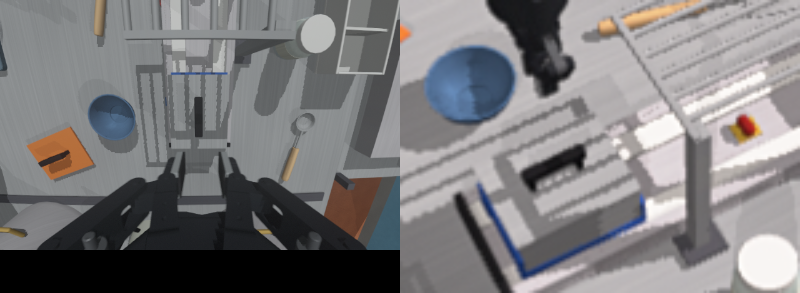

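The lid sits flush on the pan, handle centred, rim even all round. Before leaning the tool in behind the carrier, I need the height of the black end stop and the exact y of the carrier's end plate and the bowl.

```bash
python3 - <<'E'
from h import *
import pickle
a=pickle.load(open('top.pkl','rb'));b=pickle.load(open('scene.pkl','rb'));w=pickle.load(open('p4.pkl','rb'))[0]
im=b['image'];m=(im.max(2)<42).astype(np.uint8);k=m*0;k[265:318,236:272]=m[265:318,236:272]
c=max(cv2.findContours(k,0,1)[0],key=len)[:,0];print('scene stop',c[c[:,0].argmin()],c[c[:,1].argmin()],c[c[:,0].argmax()],c[c[:,1].argmax()])
im=a['image'];m=(im.max(2)<42).astype(np.uint8);ys,xs=np.nonzero(m[150:205,398:408]);print('top stop',xs.min()+398,xs.max()+398,ys.min()+150,ys.max()+150)
def tri(pa,pb):
    c1,v1=ray(a,[pa]);c2,v2=ray(b,[pb]);v1=v1[0];v2=v2[0];s=np.linalg.lstsq(np.c_[v1,-v2],c2-c1,rcond=None)[0];return ((c1+s[0]*v1+c2+s[1]*v2)/2).round(4),np.linalg.norm(c1+s[0]*v1-c2-s[1]*v2).round(4)
print(tri([401.5,199],c[c[:,0].argmin()]),tri([401.5,156],c[c[:,1].argmax()]))
print('blue plate top edges',onz(a,[[352.5,175]],.066).round(4))
# wrist blue end plate (+y end, seen in wrist cam)
im=w['image'].astype(int);m=((im[...,2]>70)&(im[...,2]>1.6*im[...,0]));ys,xs=np.nonzero(m[100:130,250:400]);print('wr blue',xs.min()+250,xs.max()+250,np.median(ys)+100,onz(w,[[xs.mean()+250,ys.mean()+100]],.062).round(4))
im=a['image'].astype(int);m=((im[...,2]>70)&(im[...,2]>1.6*im[...,0])).astype(np.uint8);m[:210]=0;m[260:]=0;m[:,:350]=0;m[:,420:]=0
c=max(cv2.findContours(m,0,1)[0],key=len);(q,r)=cv2.minEnclosingCircle(c);print('bowl',onz(a,[q],.045).round(3),r)
to([.545,-.29,.15],frame(-.6)*R.from_euler('x',40,degrees=True));to([.545,-.29,.15],frame(-.6)*R.from_euler('x',-40,degrees=True)); print((frame(-.6)*R.from_euler('x',-40,degrees=True)).as_matrix().round(2)[:,2])
E
```

```text
scene stop [241 273] [241 273] [263 316] [262 316]
top stop 400 403 156 199
(array([ 0.4992, -0.2966,  0.0262]), np.float64(0.0013)) (array([ 0.6494, -0.2995,  0.0103]), np.float64(0.0018))
blue plate top edges [[ 0.5749 -0.1239  0.066 ]]
wr blue 274 363 117.0 [[ 0.5736 -0.1278  0.062 ]]
bowl [[ 0.374 -0.224  0.045]] 15.773773193359375
t 9.18 pos [ 0.5746 -0.2016  0.2717] d_tool_cm [-8.86 -2.9  12.17] rot [ 4.014e+01  6.000e-02 -1.000e-02] F [-0.8  0.6 -0. ] w 0.166
t 9.18 pos [ 0.5746 -0.2016  0.2717] d_tool_cm [-8.86 -2.9  12.17] rot [-3.986e+01  5.000e-02  3.000e-02] F [-0.8  0.6 -0. ] w 0.166
[ 0.64 -0.01 -0.77]
```

```bash
python3 -m handwheel '[{"translation":[-2,0,0],"rotation":[-6.7,0,0],"grip":0},{"translation":[-2.5,0,0],"rotation":[-6.7,0,0],"grip":0},{"translation":[-2.5,0,0],"rotation":[-6.7,0,0],"grip":0},{"translation":[-2.5,0,0],"rotation":[-6.7,0,0],"grip":0},{"translation":[-0.9,0,0],"rotation":[-6.6,0,0],"grip":0},{"translation":[0,0,0],"rotation":[-6.5,0,0],"grip":0},{"translation":[0,-2,0],"rotation":[0,0,0],"grip":0},{"translation":[0,-1.9,2],"rotation":[0,0,0],"grip":0},{"translation":[0,-1.9,2.5],"rotation":[0,0,0],"grip":0},{"translation":[0,-1.9,2.5],"rotation":[0,0,0],"grip":0},{"translation":[0,0,0],"rotation":[0,0,0],"grip":0},{"translation":[0,0,0],"rotation":[0,0,0],"grip":0},{"translation":[0,0,0],"rotation":[0,0,0],"grip":0}]'
python3 - <<'E'
from h import *
to([.55,-.305,.062],frame(-.6)*R.from_euler('x',-40,degrees=True));print(get_obs()['joint_positions'].round(2))
E
```

```text
time_s: 10.27
position: [0.5529, -0.2997, 0.1815]
eef_rot: [0.215, 0.675, 0.671, 0.218]
wrist_force: [-0.2, -0.5, 0.5]
grip_width: 0.007
grip_force: 0.0
t 10.27 pos [ 0.5529 -0.2997  0.1815] d_tool_cm [-0.61 -7.2   9.53] rot [-4.35 -0.52  0.05] F [-0.2 -0.5  0.5] w 0.007
[ 0.56  0.41  0.06  2.1  -1.3   0.38  1.78]
```

```bash
python3 -m handwheel '[{"translation":[-0.3,-2,2.2],"rotation":[0,0,0],"grip":0},{"translation":[-0.3,-2,2.2],"rotation":[0,0,0],"grip":0},{"translation":[0,-2,2.2],"rotation":[0,0,0],"grip":0},{"translation":[0,-1,1.2],"rotation":[0,0,0],"grip":0},{"translation":[0,0,0],"rotation":[0,0,0],"grip":0},{"translation":[0,0,0],"rotation":[0,0,0],"grip":0},{"translation":[0,0,0],"rotation":[0,0,0],"grip":0}]'
python3 - <<'E'
from h import *
to([.54,-.305,.06],frame(-.6)*R.from_euler('x',-36,degrees=True));print(get_obs()['joint_positions'].round(2))
import pickle
e=grab('scene');save(e,'p5.png',(200,160,400,320),4)
E
```

```text
time_s: 10.85
position: [0.5453, -0.3105, 0.1087]
eef_rot: [0.199, 0.674, 0.678, 0.214]
wrist_force: [0.0, 0.3, 0.4]
grip_width: 0.001
grip_force: 0.0
t 10.85 pos [ 0.5453 -0.3105  0.1087] d_tool_cm [ 0.46 -3.17  3.75] rot [-2.01 -1.65  0.46] F [0.  0.3 0.4] w 0.001
[ 0.91  0.58 -0.34  2.08 -1.31  0.19  1.93]
```

View pics/p5.png

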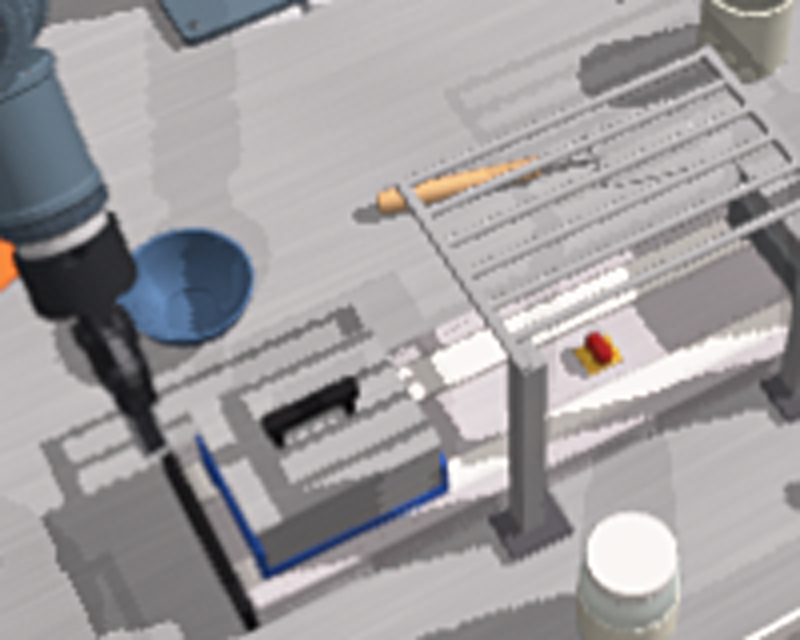

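The wrist has hit the j5/j6 limits on this branch. The steep lean needs the other wrist branch (j5≈π), so I'll rise, go upright, then lean round by way of −y.

```bash
cat >> h.py <<'E'
def lean(a,b): return R.from_rotvec([b,-a,0],degrees=True)*frame(-.6)
E
python3 -m handwheel '[{"translation":[0,1.5,-2.2],"rotation":[0,0,0],"grip":0},{"translation":[0,1.5,-2.2],"rotation":[0,0,0],"grip":0},{"translation":[0,1.5,-2.2],"rotation":[0,0,0],"grip":0},{"translation":[-0.5,1.5,-2.2],"rotation":[6,0,0],"grip":0},{"translation":[-1,0,-0.5],"rotation":[7,0,0],"grip":0},{"translation":[-1,0,0],"rotation":[7,0,0],"grip":0},{"translation":[0,0,0],"rotation":[7,0,0],"grip":0},{"translation":[0,0,0],"rotation":[6,0,0],"grip":0},{"translation":[0,0,0],"rotation":[0,0,0],"grip":0}]'
python3 - <<'E'
from h import *
print(get_obs()['joint_positions'].round(2))
p=[.54,-.335,.2]
to(p,lean(0,-18))
for u,v in [((0,0),(0,-18)),((0,-18),(30,-35)),((30,-35),(45,-25)),((45,-25),(45,0))]: print((lean(*u).inv()*lean(*v)).as_rotvec(degrees=True).round(1))
E
```

```text
time_s: 11.65
position: [0.5533, -0.3261, 0.2057]
eef_rot: [0.029, 0.696, 0.716, 0.05]
wrist_force: [0.1, -0.0, 0.4]
grip_width: -0.0
grip_force: 0.0
[ 0.24  0.53  0.38  1.68 -0.34  0.92  0.79]
t 11.65 pos [ 0.5533 -0.3261  0.2057] d_tool_cm [-0.87 -1.41  0.39] rot [  6.46 -19.72   1.26] F [ 0.1 -0.   0.4] w -0.0
[ -0.2 -18.    0. ]
[-29.5 -17.1   4.6]
[-13.7   8.6   6.8]
[ 0.9 22.5  9.3]
```

```bash
python3 -m handwheel '[{"translation":[-0.4,-0.5,0],"rotation":[2.2,-6.6,0.4],"grip":0},{"translation":[-0.4,-0.5,0],"rotation":[2.2,-6.6,0.4],"grip":0},{"translation":[0,-0.4,0],"rotation":[2.1,-6.6,0.4],"grip":0},{"translation":[0,0,0],"rotation":[0,0,0],"grip":0},{"translation":[0,0,0],"rotation":[-5.9,-3.4,0.9],"grip":0},{"translation":[0,0,0],"rotation":[-5.9,-3.4,0.9],"grip":0},{"translation":[0,0,0],"rotation":[-5.9,-3.4,0.9],"grip":0},{"translation":[0,0,0],"rotation":[-5.9,-3.4,0.9],"grip":0},{"translation":[0,0,0],"rotation":[-5.9,-3.4,0.9],"grip":0},{"translation":[0,0,0],"rotation":[0,0,0],"grip":0},{"translation":[0,0,0],"rotation":[0,0,0],"grip":0}]'
python3 - <<'E'
from h import *
print(get_obs()['joint_positions'].round(2))
p=[.54,-.335,.2]
to(p,lean(30,-35));to(p,lean(45,-25))
E
```

```text
time_s: 12.57
position: [0.5222, -0.3455, 0.2007]
eef_rot: [0.292, 0.685, 0.664, -0.075]
wrist_force: [-0.2, -0.2, -0.2]
grip_width: 0.002
grip_force: 0.0
[-0.29  0.44  0.73  2.13  0.49  0.22 -0.17]
t 12.57 pos [ 0.5222 -0.3455  0.2007] d_tool_cm [1.13 1.73 0.04] rot [-12.21  -4.67   1.39] F [-0.2 -0.2 -0.2] w 0.002
t 12.57 pos [ 0.5222 -0.3455  0.2007] d_tool_cm [1.13 1.73 0.04] rot [-26.22   4.53   6.69] F [-0.2 -0.2 -0.2] w 0.002
```

```bash
python3 - <<'E'
from h import *
p=[.54,-.335,.2]
to(p,lean(15,-48))
for u,v in [((15,-48),(40,-45)),((40,-45),(48,-25)),((48,-25),(45,0))]: print((lean(*u).inv()*lean(*v)).as_rotvec(degrees=True).round(1))
o=get_obs();r=rot(o);z=r.as_matrix()[:,2];print(z.round(2))
E
```

```text
t 12.57 pos [ 0.5222 -0.3455  0.2007] d_tool_cm [1.13 1.73 0.04] rot [  1.3  -17.29  -4.32] F [-0.2 -0.2 -0.2] w 0.002
[-22.2   1.6  10.1]
[-5.8 17.6  9.4]
[ 3.9 22.4  9.3]
[ 0.28 -0.5  -0.82]
```

```bash
python3 -m handwheel '[{"translation":[0.3,0.4,0],"rotation":[0.4,-5.8,-1.4],"grip":0},{"translation":[0.3,0.4,0],"rotation":[0.4,-5.8,-1.4],"grip":0},{"translation":[0,0.4,0],"rotation":[0.4,-5.7,-1.4],"grip":0},{"translation":[0,0,0],"rotation":[0,0,0],"grip":0},{"translation":[0,0,0],"rotation":[-5.5,0.4,2.5],"grip":0},{"translation":[0,0,0],"rotation":[-5.5,0.4,2.5],"grip":0},{"translation":[0,0,0],"rotation":[-5.5,0.4,2.5],"grip":0},{"translation":[0,0,0],"rotation":[-5.5,0.4,2.5],"grip":0},{"translation":[0,0,0],"rotation":[0,0,0],"grip":0},{"translation":[0,0,0],"rotation":[0,0,0],"grip":0}]'
python3 - <<'E'
from h import *
print(get_obs()['joint_positions'].round(2))
p=[.54,-.335,.2]
to(p,lean(40,-45));to(p,lean(48,-25))
E
```

```text
time_s: 13.4
position: [0.519, -0.3552, 0.2014]
eef_rot: [0.389, 0.655, 0.629, -0.155]
wrist_force: [0.1, -0.0, 0.6]
grip_width: -0.0
grip_force: 0.0
[-0.54  0.63  0.91  2.22  1.55  0.23 -1.39]
t 13.4 pos [ 0.519  -0.3552  0.2014] d_tool_cm [ 1.85  2.13 -0.73] rot [-19.09  -0.07   6.39] F [ 0.1 -0.   0.6] w -0.0
t 13.4 pos [ 0.519  -0.3552  0.2014] d_tool_cm [ 1.85  2.13 -0.73] rot [-25.77  18.65  12.71] F [ 0.1 -0.   0.6] w -0.0
```

```bash
python3 -m handwheel '[{"translation":[0.4,0.5,0],"rotation":[-4.8,0,1.6],"grip":0},{"translation":[0.4,0.5,0],"rotation":[-4.8,0,1.6],"grip":0},{"translation":[0.4,0.5,0],"rotation":[-4.8,0,1.6],"grip":0},{"translation":[0,0,0],"rotation":[-4.8,0,1.6],"grip":0},{"translation":[0,0,0],"rotation":[0,0,0],"grip":0},{"translation":[0,0,0],"rotation":[-1.4,4.4,2.3],"grip":0},{"translation":[0,0,0],"rotation":[-1.4,4.4,2.3],"grip":0},{"translation":[0,0,0],"rotation":[-1.4,4.4,2.3],"grip":0},{"translation":[0,0,0],"rotation":[-1.4,4.4,2.3],"grip":0},{"translation":[0,0,0],"rotation":[0,0,0],"grip":0},{"translation":[0,0,0],"rotation":[0,0,0],"grip":0}]'
python3 - <<'E'
from h import *
print(get_obs()['joint_positions'].round(2))
p=[.54,-.335,.2]
to(p,lean(48,-25));to(p,lean(45,0))
E
```

```text
time_s: 14.32
position: [0.5197, -0.359, 0.1965]
eef_rot: [0.404, 0.662, 0.628, 0.061]
wrist_force: [-0.1, 0.2, 0.5]
grip_width: -0.0
grip_force: 0.0
[ 0.27  0.37  0.21  2.32  2.89  0.38 -2.48]
t 14.32 pos [ 0.5197 -0.359   0.1965] d_tool_cm [ 2.38  2.08 -0.14] rot [-9.24  3.95  1.49] F [-0.1  0.2  0.5] w -0.0
t 14.32 pos [ 0.5197 -0.359   0.1965] d_tool_cm [ 2.38  2.08 -0.14] rot [-5.16 27.05  8.8 ] F [-0.1  0.2  0.5] w -0.0
```

```bash
python3 -m handwheel '[{"translation":[0,0,0],"rotation":[0,0,7],"grip":0},{"translation":[0,0,0],"rotation":[0,0,7],"grip":0},{"translation":[0,0,0],"rotation":[0,0,0],"grip":0}]'
python3 -c "
from h import *
print(get_obs()['joint_positions'].round(2))"
```

```text
time_s: 14.57
position: [0.5226, -0.3534, 0.195]
eef_rot: [0.392, 0.733, 0.545, 0.112]
wrist_force: [0.4, -0.8, -0.3]
grip_width: 0.003
grip_force: 0.0
[ 0.32  0.37  0.14  2.32  2.83  0.39 -2.66]
```

```bash
python3 -m handwheel '[{"translation":[0,0,0],"rotation":[0,0,-7],"grip":0},{"translation":[0,0,0],"rotation":[0,0,-7],"grip":0},{"translation":[0,0,0],"rotation":[0,0,-7],"grip":0},{"translation":[0,0,0],"rotation":[0,0,-7],"grip":0},{"translation":[0,0,0],"rotation":[0,0,-7],"grip":0},{"translation":[0,0,0],"rotation":[0,0,-7],"grip":0},{"translation":[0,0,0],"rotation":[0,0,-7],"grip":0},{"translation":[0,0,0],"rotation":[0,0,-7],"grip":0},{"translation":[0,0,0],"rotation":[0,0,-7],"grip":0},{"translation":[0,0,0],"rotation":[0,0,-7],"grip":0},{"translation":[0,0,0],"rotation":[0,0,-7],"grip":0},{"translation":[0,0,0],"rotation":[0,0,-7],"grip":0},{"translation":[0,0,0],"rotation":[0,0,-7],"grip":0},{"translation":[0,0,0],"rotation":[0,0,-7],"grip":0},{"translation":[0,0,0],"rotation":[0,0,-7],"grip":0},{"translation":[0,0,0],"rotation":[0,0,-7],"grip":0},{"translation":[0,0,0],"rotation":[0,0,-7],"grip":0},{"translation":[0,0,0],"rotation":[0,0,-7],"grip":0},{"translation":[0,0,0],"rotation":[0,0,-7],"grip":0},{"translation":[0,0,0],"rotation":[0,0,-7],"grip":0}]'
cat >> h.py <<'E'
def lean2(a,b): return lean(a,b)*R.from_euler('z',180,degrees=True)
def J(): print('J',get_obs()['joint_positions'].round(2))
E
python3 - <<'E'
from h import *
J();to([.53,-.335,.2],lean2(48,-25));to([.53,-.335,.2],lean2(45,0))
E
```

```text
time_s: 16.23
position: [0.5233, -0.3535, 0.1966]
eef_rot: [0.238, -0.269, 0.872, -0.333]
wrist_force: [0.5, 0.2, -0.5]
grip_width: -0.002
grip_force: 0.0
J [-0.24  0.51  0.84  2.35  3.51  0.44 -1.02]
t 16.23 pos [ 0.5233 -0.3535  0.1966] d_tool_cm [-1.74  0.73 -0.66] rot [  6.55  -7.43 -51.4 ] F [ 0.5  0.2 -0.5] w -0.002
t 16.23 pos [ 0.5233 -0.3535  0.1966] d_tool_cm [-1.74  0.73 -0.66] rot [ -7.76 -26.65 -43.12] F [ 0.5  0.2 -0.5] w -0.002
```

```bash
python3 -m handwheel '[{"translation":[0,0,0],"rotation":[-1,-3.3,-5.4],"grip":0},{"translation":[0,0,0],"rotation":[-1,-3.3,-5.4],"grip":0},{"translation":[0,0,0],"rotation":[-1,-3.3,-5.4],"grip":0},{"translation":[0,0,0],"rotation":[-1,-3.3,-5.4],"grip":0},{"translation":[0,0,0],"rotation":[-1,-3.3,-5.4],"grip":0},{"translation":[0,0,0],"rotation":[-1,-3.3,-5.4],"grip":0},{"translation":[0,0,0],"rotation":[-1,-3.3,-5.4],"grip":0},{"translation":[0,0,0],"rotation":[-1,-3.3,-5.4],"grip":0},{"translation":[0,0,0],"rotation":[0,0,0],"grip":0},{"translation":[0,0,0],"rotation":[0,0,0],"grip":0}]'
python3 - <<'E'
from h import *
J();to([.54,-.305,.1],lean2(45,0));to([.54,-.305,.06],lean2(42,0));to([.54,-.31,.06],lean2(40,-8))
E
```

```text
time_s: 17.07
position: [0.5203, -0.3581, 0.1846]
eef_rot: [0.272, -0.616, 0.687, -0.271]
wrist_force: [-0.1, 0.6, -0.1]
grip_width: -0.005
grip_force: 0.0
J [ 0.11  0.61  0.87  2.2   4.44  0.94 -0.94]
t 17.07 pos [ 0.5203 -0.3581  0.1846] d_tool_cm [-5.13  5.11  7.16] rot [-0.29 -2.12 -4.75] F [-0.1  0.6 -0.1] w -0.005
t 17.07 pos [ 0.5203 -0.3581  0.1846] d_tool_cm [-4.97  7.94  9.97] rot [-3.29 -1.97 -4.8 ] F [-0.1  0.6 -0.1] w -0.005
t 17.07 pos [ 0.5203 -0.3581  0.1846] d_tool_cm [-4.47  7.9   9.99] rot [-4.79  5.36 -7.84] F [-0.1  0.6 -0.1] w -0.005
```

```bash
python3 -m handwheel '[{"translation":[-0.8,1,1.4],"rotation":[-1,1.8,-2.5],"grip":0},{"translation":[-0.8,1,1.4],"rotation":[-1,1.8,-2.5],"grip":0},{"translation":[-0.8,1,1.4],"rotation":[-1,1.8,-2.5],"grip":0},{"translation":[-0.8,1,1.4],"rotation":[0,0,0],"grip":0},{"translation":[-0.4,1,1.4],"rotation":[0,0,0],"grip":0},{"translation":[0,0,0],"rotation":[0,0,0],"grip":0},{"translation":[0,0,0],"rotation":[0,0,0],"grip":0}]'
python3 - <<'E'
from h import *
J();to([.54,-.305,.06],lean2(42,-8));to([.54,-.305,.06],lean2(42,0))
E
```

```text
time_s: 17.65
position: [0.535, -0.3252, 0.1003]
eef_rot: [0.209, -0.652, 0.665, -0.298]
wrist_force: [-0.3, 0.1, -0.3]
grip_width: -0.002
grip_force: 0.0
J [-0.    0.78  0.81  2.27  4.08  0.89 -0.64]
t 17.65 pos [ 0.535  -0.3252  0.1003] d_tool_cm [-2.49  2.27  3.04] rot [ 0.01  0.19 -0.6 ] F [-0.3  0.1 -0.3] w -0.002
t 17.65 pos [ 0.535  -0.3252  0.1003] d_tool_cm [-2.49  2.27  3.04] rot [-0.17 -7.11  2.2 ] F [-0.3  0.1 -0.3] w -0.002
```

```bash
python3 -m handwheel '[{"translation":[-0.5,0.8,1],"rotation":[0,-2.4,0.7],"grip":0},{"translation":[-0.5,0.8,1],"rotation":[0,-2.4,0.7],"grip":0},{"translation":[-0.3,0.7,1],"rotation":[0,-2.4,0.7],"grip":0},{"translation":[0,0,0],"rotation":[0,0,0],"grip":0},{"translation":[0,0,0],"rotation":[0,0,0],"grip":0}]'
python3 - <<'E'
from h import *
J();to([.54,-.29,.06],lean2(42,0))
e=grab('scene');save(e,'p6.png',(200,180,350,310),4)
E
```

```text
time_s: 18.07
position: [0.5379, -0.3183, 0.0628]
eef_rot: [0.255, -0.656, 0.663, -0.254]
wrist_force: [0.7, 1.2, -0.1]
grip_width: -0.002
grip_force: 0.0
J [ 0.12  0.86  0.73  2.21  4.17  1.   -0.69]
t 18.07 pos [ 0.5379 -0.3183  0.0628] d_tool_cm [-2.83  0.06  0.34] rot [-0.24 -0.16  0.02] F [ 0.7  1.2 -0.1] w -0.002
```

View pics/p6.png

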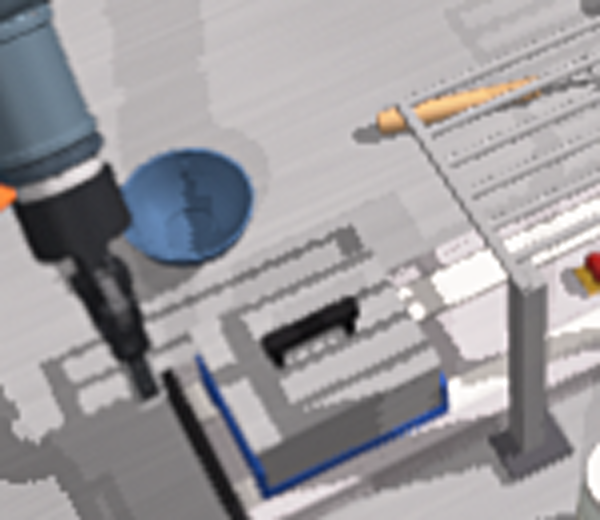

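```bash
python3 -m handwheel '[{"translation":[-0.5,0.2,0.5],"rotation":[0,0,0],"grip":0},{"translation":[-0.8,0.2,0.5],"rotation":[0,0,0],"grip":0},{"translation":[-0.5,0,0],"rotation":[0,0,0],"grip":0},{"translation":[-0.5,0,0],"rotation":[0,0,0],"grip":0},{"translation":[-0.4,0,0],"rotation":[0,0,0],"grip":0},{"translation":[-0.4,0,0],"rotation":[0,0,0],"grip":0},{"translation":[-0.4,0,0],"rotation":[0,0,0],"grip":0},{"translation":[-0.4,0,0],"rotation":[0,0,0],"grip":0}]'
python3 - <<'E'
from h import *
J();to([.54,-.06,.056],lean2(42,0))
E
```

```text
time_s: 18.78
position: [0.541, -0.2794, 0.0516]
eef_rot: [0.254, -0.656, 0.664, -0.254]
wrist_force: [-1.4, -3.3, -0.8]
grip_width: -0.001
grip_force: 1.8
J [ 0.05  0.87  0.71  2.26  4.07  0.99 -0.64]
t 18.78 pos [ 0.541  -0.2794  0.0516] d_tool_cm [-21.94   0.03  -0.46] rot [-0.11 -0.18 -0.07] F [-1.4 -3.3 -0.8] w -0.001
```

```bash
python3 -m handwheel '[{"translation":[-0.5,-0.1,-0.15],"rotation":[0,0,0],"grip":0},{"translation":[-0.6,-0.1,-0.15],"rotation":[0,0,0],"grip":0},{"translation":[-0.7,-0.1,0],"rotation":[0,0,0],"grip":0},{"translation":[-0.7,0,0],"rotation":[0,0,0],"grip":0},{"translation":[-0.7,0,0],"rotation":[0,0,0],"grip":0},{"translation":[-0.7,0,0],"rotation":[0,0,0],"grip":0},{"translation":[-0.7,0,0],"rotation":[0,0,0],"grip":0},{"translation":[-0.7,0,0],"rotation":[0,0,0],"grip":0},{"translation":[-0.7,0,0],"rotation":[0,0,0],"grip":0},{"translation":[-0.7,0,0],"rotation":[0,0,0],"grip":0},{"translation":[-0.7,0,0],"rotation":[0,0,0],"grip":0},{"translation":[-0.7,0,0],"rotation":[0,0,0],"grip":0}]'
python3 - <<'E'
from h import *
J();to([.54,-.06,.056],lean2(42,0))
E
```

```text
time_s: 19.78
position: [0.5422, -0.1965, 0.0561]
eef_rot: [0.255, -0.656, 0.663, -0.253]
wrist_force: [-1.3, -2.6, -2.6]
grip_width: -0.0
grip_force: 0.9
J [-0.12  0.82  0.67  2.37  3.9   0.94 -0.6 ]
t 19.78 pos [ 0.5422 -0.1965  0.0561] d_tool_cm [-13.65   0.32  -0.14] rot [-0.12  0.   -0.03] F [-1.3 -2.6 -2.6] w -0.0
```

```bash
python3 -m handwheel '[{"translation":[-0.7,0,0],"rotation":[-1,0,0],"grip":0},{"translation":[-0.7,0,0],"rotation":[-1,0,0],"grip":0},{"translation":[-0.7,0,0],"rotation":[-1,0,0],"grip":0},{"translation":[-0.7,0,0],"rotation":[-1,0,0],"grip":0},{"translation":[-0.7,0,0],"rotation":[-1,0,0],"grip":0},{"translation":[-0.7,0,0],"rotation":[-1,0,0],"grip":0},{"translation":[-0.6,0,0],"rotation":[0,0,0],"grip":0},{"translation":[-0.5,0,0],"rotation":[0,0,0],"grip":0}]'
python3 - <<'E'
from h import *
J();to([.543,-.06,.056],lean2(36,0))
e=grab('scene');save(e,'p7.png',(200,150,350,310),3.7)
E
```

```text
time_s: 20.45
position: [0.5431, -0.1435, 0.0569]
eef_rot: [0.221, -0.669, 0.676, -0.218]
wrist_force: [-0.7, -3.3, 0.1]
grip_width: 0.003
grip_force: 1.7
J [-0.26  0.74  0.65  2.37  3.92  0.72 -0.72]
t 20.45 pos [ 0.5431 -0.1435  0.0569] d_tool_cm [-8.35  0.15  0.08] rot [-0.21  0.09 -0.02] F [-0.7 -3.3  0.1] w 0.003
```

View pics/p7.png

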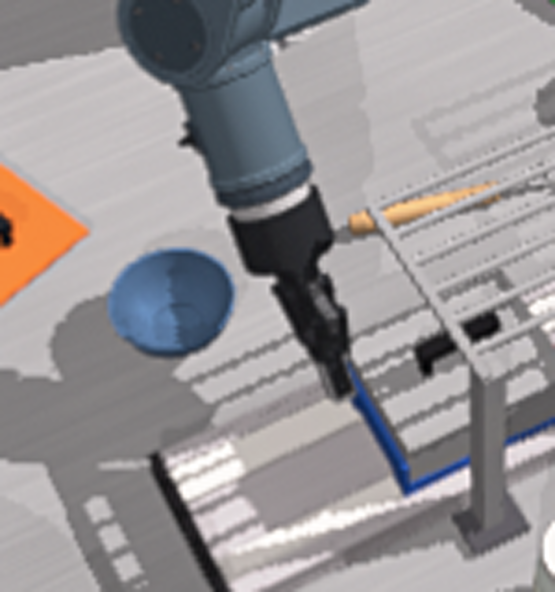

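That shows the carrier end entering under the shelf with the lid still seated and the gripper clear of the shelf. It was also my 11th picture, one over the limit of 10, so I'll work from numbers only from here.

```bash
python3 -m handwheel '[{"translation":[-0.5,0,0],"rotation":[-0.6,0,0],"grip":0},{"translation":[-0.6,0,0],"rotation":[-0.6,0,0],"grip":0},{"translation":[-0.6,0,0],"rotation":[-0.6,0,0],"grip":0},{"translation":[-0.6,0,0],"rotation":[0,0,0],"grip":0},{"translation":[-0.6,0,0],"rotation":[0,0,0],"grip":0},{"translation":[-0.6,0,0],"rotation":[0,0,0],"grip":0},{"translation":[-0.6,0,0],"rotation":[0,0,0],"grip":0},{"translation":[-0.5,0,0],"rotation":[0,0,0],"grip":0}]'
python3 - <<'E'
from h import *
J();to([.543,-.06,.056],lean2(34,0))
E
```

```text
time_s: 21.17
position: [0.5431, -0.0977, 0.0568]
eef_rot: [0.21, -0.672, 0.679, -0.207]
wrist_force: [-0.4, -2.2, -1.3]
grip_width: -0.002
grip_force: 1.1
J [-0.36  0.69  0.62  2.39  3.85  0.62 -0.74]
t 21.17 pos [ 0.5431 -0.0977  0.0568] d_tool_cm [-3.77  0.09  0.07] rot [-0.33  0.08 -0.02] F [-0.4 -2.2 -1.3] w -0.002
```

```bash
python3 -m handwheel '[{"translation":[-0.4,-0.15,0.1],"rotation":[0,0,0],"grip":0},{"translation":[-0.4,-0.15,0.1],"rotation":[0,0,0],"grip":0},{"translation":[-0.4,0,0],"rotation":[0,0,0],"grip":0},{"translation":[-0.4,0,0],"rotation":[0,0,0],"grip":0},{"translation":[-0.4,0,0],"rotation":[0,0,0],"grip":0}]'
python3 -c "
from h import *
J();to([.546,-.06,.056],lean2(34,0))"
```

```text
time_s: 21.58
position: [0.5466, -0.0779, 0.0569]
eef_rot: [0.21, -0.672, 0.679, -0.207]
wrist_force: [-0.6, -2.5, -0.6]
grip_width: -0.002
grip_force: 1.0
J [-0.4   0.68  0.59  2.39  3.8   0.58 -0.72]
t 21.58 pos [ 0.5466 -0.0779  0.0569] d_tool_cm [-1.78  0.12  0.04] rot [-0.3   0.09 -0.01] F [-0.6 -2.5 -0.6] w -0.002
```

```bash
python3 -m handwheel '[{"translation":[-0.3,0,0],"rotation":[0,0,0],"grip":0},{"translation":[-0.3,0,0],"rotation":[0,0,0],"grip":0}]'
python3 -c "
from h import *
J();to([.546,-.06,.056],lean2(34,0))"
```

```text
time_s: 21.75
position: [0.5468, -0.0719, 0.057]
eef_rot: [0.21, -0.672, 0.679, -0.207]
wrist_force: [-0.4, -2.0, -1.0]
grip_width: 0.002
grip_force: 1.0
J [-0.4   0.67  0.57  2.39  3.77  0.57 -0.7 ]
t 21.75 pos [ 0.5468 -0.0719  0.057 ] d_tool_cm [-1.19  0.13  0.04] rot [-0.31  0.09 -0.02] F [-0.4 -2.  -1. ] w 0.002
```

```bash
for i in 1; do python3 -m handwheel '[{"translation":[-0.2,0,0],"rotation":[0,0,0],"grip":0},{"translation":[-0.2,0,0],"rotation":[0,0,0],"grip":0}]' | egrep 'posi|force'; done
python3 -m handwheel '[{"translation":[-0.2,0,0],"rotation":[0,0,0],"grip":0}]' | egrep 'posi|force'
python3 -m handwheel '[{"translation":[-0.2,0,0],"rotation":[0,0,0],"grip":0}]' | egrep 'posi|force'
```

```text
position: [0.5469, -0.0681, 0.0571]
wrist_force: [-1.4, -3.1, -0.6]
grip_force: 1.0
position: [0.5469, -0.0663, 0.0571]
wrist_force: [-0.4, -1.6, -0.1]
grip_force: 1.0
position: [0.5469, -0.0643, 0.0572]
wrist_force: [-1.1, -2.2, -1.0]
grip_force: 1.0
```

```bash
python3 -m handwheel '[{"translation":[-0.2,0,0],"rotation":[0,0,0],"grip":0}]' | egrep 'posi|force'
python3 -m handwheel '[{"translation":[-0.2,0,0],"rotation":[0,0,0],"grip":0}]' | egrep 'posi|force'
```

```text
position: [0.547, -0.0623, 0.0572]
wrist_force: [-0.5, -2.8, -0.4]
grip_force: 0.9
position: [0.547, -0.06, 0.0572]
wrist_force: [0.2, -1.4, -1.1]
grip_force: 0.4
```

```bash
python3 -m handwheel '[{"translation":[-0.1,0,0],"rotation":[0,0,0],"grip":0}]' | egrep 'posi|force'
python3 -m handwheel '[{"translation":[-0.1,0,0],"rotation":[0,0,0],"grip":0}]' | egrep 'posi|force'
```

```text
position: [0.5474, -0.0584, 0.0573]
wrist_force: [-0.0, 0.6, -1.6]
grip_force: 0.0
position: [0.5475, -0.0574, 0.0574]
wrist_force: [0.7, -0.2, -0.1]
grip_force: 0.0
```

```bash
python3 -m handwheel '[{"translation":[-0.1,0,0],"rotation":[0,0,0],"grip":0},{"translation":[-0.1,0,0],"rotation":[0,0,0],"grip":0}]' | egrep 'posi|force'
python3 -m handwheel '[{"translation":[-0.1,0,0],"rotation":[0,0,0],"grip":0}]' | egrep 'posi|force'
```

```text
position: [0.5474, -0.056, 0.0574]
wrist_force: [0.6, 0.1, -0.2]
grip_force: 0.0
position: [0.5473, -0.0551, 0.0573]
wrist_force: [0.2, 0.6, -0.6]
grip_force: 0.0
```

```bash
python3 -m handwheel '[{"translation":[-0.1,0,0],"rotation":[0,0,0],"grip":0}]' | egrep 'posi|force'
python3 -m handwheel '[{"translation":[-0.05,0,0],"rotation":[0,0,0],"grip":0}]' | egrep 'posi|force'
```

```text
position: [0.5472, -0.0542, 0.0573]
wrist_force: [0.4, 0.4, -0.5]
grip_force: 0.0
position: [0.5471, -0.0536, 0.0573]
wrist_force: [-0.4, -0.1, 0.2]
grip_force: 0.0
```

```bash
python3 -m handwheel '[{"translation":[-0.1,0,0],"rotation":[0,0,0],"grip":0}]' | egrep 'posi|force'
python3 -m handwheel '[{"translation":[-0.05,0,0],"rotation":[0,0,0],"grip":0}]' | egrep 'posi|force'
```

```text
position: [0.547, -0.053, 0.0572]
wrist_force: [-0.2, -1.5, -0.3]
grip_force: 0.0
position: [0.5469, -0.0527, 0.0572]
wrist_force: [-0.2, -1.5, 0.6]
grip_force: 0.0
```

```bash
python3 -m handwheel '[{"translation":[-0.05,0,0],"rotation":[0,0,0],"grip":0}]' | egrep 'posi|force'
python3 -m handwheel '[{"translation":[-0.05,0,0],"rotation":[0,0,0],"grip":0}]' | egrep 'posi|force'
python3 -m handwheel '[{"translation":[0,0,0],"rotation":[0,0,0],"grip":0}]' | egrep 'posi|force'
```

```text
position: [0.5469, -0.0522, 0.0572]
wrist_force: [-0.6, -1.9, 0.2]
grip_force: 0.0
position: [0.5469, -0.0517, 0.0572]
wrist_force: [-0.8, -0.9, 1.0]
grip_force: 0.0
position: [0.5469, -0.0515, 0.0572]
wrist_force: [-1.0, -0.3, -0.4]
grip_force: 0.0
```

```bash
python3 - <<'E'
from h import *
for n in('top','scene'):
    d=grab(n);im=d['image'];q=proj(d,[[.573,.034,.13]])[0];x,y=map(int,q)
    m=(im.max(2)<42).astype(np.uint8);k=m*0;k[y-14:y+15,x-24:x+25]=m[y-14:y+15,x-24:x+25]
    k=cv2.morphologyEx(k,cv2.MORPH_CLOSE,np.ones((3,3)))
    cs=sorted(cv2.findContours(k,0,1)[0],key=len)[-2:]
    for c in cs:
        rc=cv2.minAreaRect(c);print(n,q.round(),np.round(rc[0],1),np.round(rc[1],1),onz(d,[rc[0]],.128).round(4),onz(d,cv2.boxPoints(rc),.13).round(3)[:,:2].tolist())
E
```

```text
top [305. 173.] [328.  180.5] [1. 0.] [[ 0.5494 -0.0404  0.128 ]] [[0.548, -0.04], [0.548, -0.04], [0.551, -0.04], [0.551, -0.04]]
top [305. 173.] [304.1 169.1] [20.1  2.9] [[0.5848 0.0364 0.128 ]] [[0.581, 0.068], [0.591, 0.068], [0.588, 0.004], [0.579, 0.005]]
scene [350. 225.] [351.1 228.7] [ 3.6 22.8] [[0.5849 0.0315 0.128 ]] [[0.58, -0.003], [0.58, 0.067], [0.592, 0.065], [0.592, -0.005]]
```

```bash
python3 - <<'E'
from h import *
import pickle
w,s=pickle.load(open('p4.pkl','rb'))
def meas(n,d,P,hx=24,hy=16,th=42):
    im=d['image'];q=proj(d,[P])[0];x,y=map(int,q);m=(im.max(2)<th).astype(np.uint8);k=m*0;k[y-hy:y+hy,x-hx:x+hx]=m[y-hy:y+hy,x-hx:x+hx]
    c=max(cv2.findContours(k,0,1)[0],key=len);rc=cv2.minAreaRect(c);print(n,np.round(rc[1],1),onz(d,[rc[0]],.128).round(4))
meas('p4 scene',s,[.573,-.2,.13]);meas('p4 wrist',w,[.573,-.2,.13],30,60)
t=grab('top');s2=grab('scene')
for n,d in(('top',t),('scene',s2)):
  im=d['image']
  # profile across handle: darkness along world x at z=.13, y=.02 and .034,.05
  for y in(.015,.034,.05):
    xs=np.arange(.545,.605,.004);q=proj(d,np.c_[xs,xs*0+y,xs*0+.13]).round().astype(int);print(n,y,im[q[:,1],q[:,0]].max(1))
E
```

```text
p4 scene [ 7.1 24.2] [[ 0.5814 -0.2058  0.128 ]]
p4 wrist [11. 11.] [[ 0.5727 -0.2068  0.128 ]]
top 0.015 [109  80  82  84  82  75  85 119 108  13  19  30  66  82  82]
top 0.034 [118 125 123 123  98  80  86 116  55  17  15  49 132 135 110]
top 0.05 [120 123 124 125 128 135 103 112  86  14  10  43 132 132 110]
scene 0.015 [183 182 195 195 192 198 176 145 120  29  31  24 106 197 169]
scene 0.034 [183 182 195 198 190 197 185 152 173  40  31  25  46 199 180]
scene 0.05 [186 184 197 194 188 196 174 158 105  18  20  15  97 203 185]
```

The handle moved +0.237 m, so the carrier's centre is at about 0.036 and the camera puts the roller at about 0.032 to 0.036. One gentle push will confirm that the notch holds.

```bash
python3 -m handwheel '[{"translation":[-0.08,0,0],"rotation":[0,0,0],"grip":0}]' | egrep 'posi|force'
python3 -m handwheel '[{"translation":[-0.05,0,0],"rotation":[0,0,0],"grip":0},{"translation":[0,0,0],"rotation":[0,0,0],"grip":0}]' | egrep 'posi|force'
```

```text
position: [0.547, -0.0507, 0.0572]
wrist_force: [-0.4, -0.9, 0.4]
grip_force: 0.0
position: [0.547, -0.0505, 0.0572]
wrist_force: [-0.7, -3.6, 0.4]
grip_force: 1.0
```

```bash
python3 -m handwheel '[{"translation":[-0.08,0,0],"rotation":[0,0,0],"grip":0},{"translation":[0,0,0],"rotation":[0,0,0],"grip":0}]' | egrep 'posi|force'
```

```text
position: [0.5468, -0.0504, 0.0572]
wrist_force: [-0.7, -5.7, 0.3]
grip_force: 1.9
```

```bash
python3 -m handwheel '[{"translation":[-0.08,0,0],"rotation":[0,0,0],"grip":0},{"translation":[0,0,0],"rotation":[0,0,0],"grip":0}]' | egrep 'posi|force'
python3 -m handwheel '[{"translation":[0.2,0,0],"rotation":[0,0,0],"grip":0},{"translation":[0.5,0,0],"rotation":[0,0,0],"grip":0},{"translation":[1.5,0,0],"rotation":[0,0,0],"grip":0},{"translation":[2,0,0],"rotation":[0,0,0],"grip":0},{"translation":[3,0,0],"rotation":[0,0,0],"grip":0},{"translation":[3,0,0],"rotation":[0,0,0],"grip":0},{"translation":[0,0,-1],"rotation":[0,0,0],"grip":0},{"translation":[0,0,-3],"rotation":[0,0,0],"grip":0},{"translation":[0,0,-3],"rotation":[0,0,0],"grip":0},{"translation":[0,0,-3],"rotation":[0,0,0],"grip":0},{"translation":[0,0,0],"rotation":[0,0,0],"grip":0},{"translation":[0,0,0],"rotation":[0,0,0],"grip":0}]'
python3 - <<'E'
from h import *
J()
t=grab('scene');im=t['image'];q=proj(t,[[.573,.034,.13]])[0];x,y=map(int,q);m=(im.max(2)<42).astype(np.uint8);k=m*0;k[y-14:y+15,x-24:x+25]=m[y-14:y+15,x-24:x+25]
c=max(cv2.findContours(k,0,1)[0],key=len);print(onz(t,[cv2.minAreaRect(c)[0]],.128).round(4))
E
```

```text
position: [0.5467, -0.0503, 0.0572]
wrist_force: [0.4, -6.2, -0.1]
grip_force: 2.7
time_s: 25.03
position: [0.5086, -0.1524, 0.1103]
eef_rot: [0.213, -0.668, 0.683, -0.205]
wrist_force: [0.1, -0.1, -0.7]
grip_width: -0.0
grip_force: 0.0
J [ 0.28  0.42  0.05  2.39  3.84  0.32 -0.44]
[[0.585  0.0328 0.128 ]]
```

```bash
python3 -c "
from cell import *
print(finish_job())"
```

```text
the job is handed in; nothing more can be done
None
```

The lid is home on the pan, the blue carrier clicked into the station roller and held still against a 6 N test push, and the robot is clear of everything; I handed in at about 25 s, having viewed 11 pictures against the limit of 10.

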